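# Click the coffee grinder's grind wheel round to its pointer

## Robot

A 6-joint arm with a two-finger parallel gripper is mounted at the origin on the work surface. World frame = base frame: x ahead of the robot, y to its left, z up, the work surface at z = 0. Lengths are in m, angles in degrees, forces in N, time in s.
With the tool pointing down it reaches from about 0.25 to 0.725 m from the base axis. Payload 9.7 kg.
Tool frame: the origin (TCP) lies between the finger pads; the fingertips stand 11 mm ahead of it and the grasp point (between the pads) lies 8 mm behind it; z points along the fingers, y is the line along which they close (so a half turn about z gives the same grasp; the last joint's range is limited). The gripper opens to 85 mm and grips with 20 to 120 N. Pads are 22 mm wide; open, the fingers measure 114 mm over their backs; the gripper's body (76 mm by 85 mm) begins 54 mm behind the grasp point. The pads swing forward as they close: fully open they stand 13 mm farther back than shut.
Start: joints at [67.781, 4.979, 10.078, 95.1, 0, 90], TCP at [0.208, 0.509, 0.242] pointing down, gripper open.
Joint ranges: [-179.16, 179.16], [-48.56, 103.87], [-65.8, 70.77], [-126.05, 130.52], [-82.76, 87.17], [-180, 180]. Speed limits (degrees/s): [127.2, 127.2, 147.25, 180, 180, 180].

## Interface

Orientations are given as [roll, pitch, yaw] about the fixed x, y, z axes, in that order (R = Rz(yaw) Ry(pitch) Rx(roll)).
In Python, from workcell import monitor, cams, ticket gives the robot as it stands.
- The arm moves only by the tool carry_out, never from a script. Its argument "plan" is a list of rows, each an object with "travel": the shift along the world's x, y, z as a fraction of full scale, a list of three; "angular": the turn, a rotation vector about the world's x, y, z as a fraction of full scale, a list of three; "grip": the gripper's target within -1 to 1 (fully open at 1, half-way at 0, shut at -1). In form: [{"travel": [x, y, z], "angular": [ax, ay, az], "grip": grip}, ...]. A call has 1 to 8 rows; each row is the pose to reach, as a shift and turn from the pose commanded when the call began; what a row does not reach only later rows make up. Full scale, the value 1, is 300 mm for a shift and 0.5 rad for a turn. A row lasts 1/12 s, in which the tool goes at most 41.7 mm and 7.16 degrees, less where a joint would pass 70% of its speed; a pose out of reach is approached as far as the arm can. A call with a number of a shift or a turn outside -1 to 1 is refused whole. A call with a gripper value outside its range is refused whole. The fingers move at their own pace and stop on an object; "grip_force" is the grip in N (left out, the last holds). Time passes only in rows, so rows that repeat a pose let the fingers close. It gives the time, the measured TCP pose, the force, the opening and the grip force at its end, in the units of the state.
- monitor.get_obs(): the state, without advancing time (a new reading comes with each control period).
- cams.camera(name): name is "scene" or "top" or "wrist"; returns a dict with "frame" (420x560x3 uint8, red, green, blue), "mtx" (3x3 intrinsics, pixels), "view" (4x4, takes a point from world to camera coordinates); the wrist camera has in their place "T_tool_cam" (4x4, takes a point from camera to tool coordinates, whose origin is the TCP and whose axes are the flange's). Camera axes: x right, y up, looking along -z (the intrinsics and any distortion apply to the point x, -y, -z); pixel columns grow to the right and rows downward; lengths in m; the calibration is good to about 2 mm. A picture is of the moment at which its call begins: read the wrist's pose just before it. There is no depth.
- ticket.job_done(): hands the job in; it is judged then, once.
The state is a dict: "time": time; "q": joint angles; "qd": joint speeds; "joint_efforts": joint torques, N m; "ee_pos": TCP position; "tcp_rot": TCP orientation; "wrist_force": force on the tool from outside, world axes, zero at the start; "torque": the same for the moment, N m; "opening": finger opening in m; "grasp_force": force on a finger pad.
Only numpy, scipy, OpenCV 4.12 (cv2) and the standard library are available. Lean on these libraries where they do the work, as an engineer would, in place of code of your own. Each camera call takes 0.05 s, during which the arm holds its last target. There are 200 camera calls.

## Task

The coffee grinder has just been serviced: set its grind by flicking the lugs of the wheel on top with a fingertip, anticlockwise seen from above, until the lug with the raised aluminium rib stands in its notch exactly opposite the fixed pointer. Stop one click short, take the finger right off and let the wheel rest there for about a second, then give it the single last click and do not let it run past the pointer. Push only gently, do not shift or lift the grinder, leave the mug, jar, spanner and hex key alone, and finish with the fingers clear of everything.

Things in the scene. Friction and masses are not known exactly. Their poses are not given: they have to be found in the camera images.
- grinder: Aluminium coffee grinder without hopper, about 3 kg, standing loose; friction holds it against sideways pushes of about 10 N. Origin: centre of its underside, z up. Round: 136 mm across at the foot, 116 mm up to 88 mm height, then a neck 104 mm across with its flat top 120 mm above the counter. The black click wheel turns on the origin's z axis; the pointer stands on the grinder's own -x side.
- grind_wheel (a joint): Wheel angle about the vertical axis, rad, growing anticlockwise seen from above; 0: ribbed lug exactly opposite the pointer. It rests in spring notches 0.785 rad (45 deg) apart and starts 2, 3 or 4 notches short (-1.57, -2.36, -3.14). Past half way between two notches the spring snaps it on into the next, where it stops (damped, no coasting on).
- index_tip (a point): Outer top end of the ribbed lug, 68 mm from the axis, 144 mm above the counter. Each lug is a bar 10 mm wide, from 130 to 144 mm above the counter, reaching to 68 mm from the axis; pushed 55 to 65 mm from the axis it needs up to about 4 N to leave a notch. This one has an aluminium rib 6 mm wide, 6 mm high along its top, hub to tip; the other seven are plain.
- pointer (a point): Top of the fixed aluminium pointer, an upright post 8 by 10 mm, 80 mm from the wheel's axis on the grinder's -x side, 156 mm above the counter (12 mm higher than the lugs).
- wheel_center (a point): Centre of the wheel's top face, on its axis, 144 mm above the counter; a steel nut 19 mm across stands 8 mm proud there. The wheel is a black disc 84 mm across with 8 lugs like a star, one every 45 deg; at rest they lie along the grinder's own x and y axes and the diagonals. Outside the disc the gaps between lugs are free down to the neck's top at 120 mm.
- mug: White ceramic mug, 80 mm across, 92 mm high, handle on one side, standing beside the grinder. Origin: centre of its underside. Not to be touched.
- jar: Orange plastic twist-cap jar of spare gaskets, 68 mm across, 95 mm high. Origin: centre of its underside. Not to be touched.
- spanner: Short aluminium spanner, 130 mm long, lying flat along its own x axis. Not to be touched.
- hex_key: L-shaped steel hex key, 90 by 26 mm, 6 mm thick, lying flat beside the spanner. Not to be touched.
Mind the look-alikes: they are no part of the job. Of the things shaped like the grinder, the aluminium one is meant.

How it is judged (in metres and radians):
On the way:
1. the wheel rests in the notch one click short of the pointer, with the fingers off it (value of joint grind_wheel between -0.92 and -0.65 rad and velocity of joint grind_wheel between -0.1 and 0.1 rad/s and contact force between the fingers and grinder below 0.1 N), for 0.4 s.
At the end, for the whole second after the job is handed in: The wheel rests within 0.13 rad of the notch where the ribbed lug is opposite the pointer (joint value 0); the grinder stands upright within 12 mm of its start (its pointer within 18 mm), and mug, jar, spanner and hex key are within 10 mm of theirs (value of joint grind_wheel between -0.13 and 0.13 rad and velocity of joint grind_wheel between -0.1 and 0.1 rad/s and distance of grinder from where it was at the start of the episode below 0.012 m and distance of pointer from where it was at the start of the episode below 0.018 m and angle between grinder's own z axis and vertical below 0.05 rad and distance of each of mug, jar, spanner, hex_key from where it was at the start of the episode below 0.01 m); the robot touches nothing.
It fails at once if the wheel ran more than half a click past the pointer (value of joint grind_wheel above 0.4 rad).
It fails at once if the wheel was turned the wrong way round (value of joint grind_wheel below -3.7 rad).
It fails at once if the grinder was pushed harder than 25 N (contact force between the fingers and grinder above 25 N).
It fails at once if the grinder was shifted, tipped or lifted (distance of grinder from where it was at the start of the episode above 0.012 m or distance of pointer from where it was at the start of the episode above 0.018 m or angle between grinder's own z axis and vertical above 0.1 rad).
It fails at once if the mug, jar, spanner or hex key was disturbed (distance of any of mug, jar, spanner, hex_key from where it was at the start of the episode above 0.01 m).
It also fails if it takes over 54 s, if anything falls off the work surface, if the arm or the gripper's body presses on something with over 40 N, if the wrist force passes 120 N, or if a joint passes its speed limit or range.

## Working session

There is one attempt and no reset: what is moved stays moved. The work goes in short steps, Python scripts to look and compute and a tool call to move; the robot and the scene stay as the last step left them, time stands still between calls to the robot, and variables do not carry over. Pictures are saved under pics/ and viewed, at most 10 in all, crops included, and the job is handed in when it is done.

Besides the shell and the picture viewer there is one more tool, called as name([rows], argument=value, ...), one row to a line, values as JSON. carry_out: Moves the arm, as the interface text tells. Its arguments: {"type":"object","properties":{"plan":{"type":"array","items":{"type":"object","properties":{"travel":{"type":"array","items":{"type":"number"}},"angular":{"type":"array","items":{"type":"number"}},"grip":{"type":"number"}}}},"grip_force":{"type":"number"}},"required":["plan"]}

```bash
mkdir -p pics; python3 - <<'E'
from workcell import monitor, cams
import cv2,pickle
o=monitor.get_obs();print(o)
for n in("top","scene"):
    c=cams.camera(n);cv2.imwrite(f"pics/{n}0.png",c["frame"][:,:,::-1]);pickle.dump(c,open(f"{n}.pkl","wb"));print(n,[k for k in c],c["mtx"],c["view"])
E
```

```text
{'time': 0.0, 'q': array([6.77803376e+01, 5.01059033e+00, 1.00343230e+01, 9.51007412e+01,
       1.74056795e-04, 9.00012301e+01]), 'qd': array([-0.04178505, -0.00563793, -0.02635411,  0.14323618,  0.06034617,
        0.03165854]), 'joint_efforts': array([-8.64498143e-04, -5.20384347e+01,  4.64806902e+01,  1.59660674e-02,
       -9.59685008e-05, -1.52619157e-05]), 'ee_pos': array([0.20790135, 0.50894957, 0.24158679]), 'tcp_rot': array([-1.79922991e+02, -1.72403271e-04,  1.57779107e+02]), 'wrist_force': array([0.6911029 , 0.03836455, 0.29798633]), 'torque': array([-0.02053482, -0.03611952,  0.03272284]), 'grasp_force': 0.0, 'opening': 0.08576509342932187}
top ['frame', 'mtx', 'view'] [[500.64645899   0.         275.90194712]
 [  0.         500.64645899 203.47742327]
 [  0.           0.           1.        ]] [[ 0.02373048 -0.99966938 -0.00989876 -0.08139477]
 [ 0.98367902  0.02158207  0.17863316 -0.56680223]
 [-0.17836046 -0.01397625  0.98386595 -1.40148169]
 [ 0.          0.          0.          1.        ]]
scene ['frame', 'mtx', 'view'] [[508.81354608   0.         285.07149302]
 [  0.         508.81354608 211.1746042 ]
 [  0.           0.           1.        ]] [[-2.04973441e-02  9.99599617e-01 -1.95054877e-02  9.88823115e-02]
 [-7.03092782e-01 -5.41439830e-04  7.11097916e-01  3.10234682e-01]
 [ 7.10802644e-01  2.82897863e-02  7.02822374e-01 -1.55254901e+00]
 [ 0.00000000e+00  0.00000000e+00  0.00000000e+00  1.00000000e+00]]
```

View pics/top0.png

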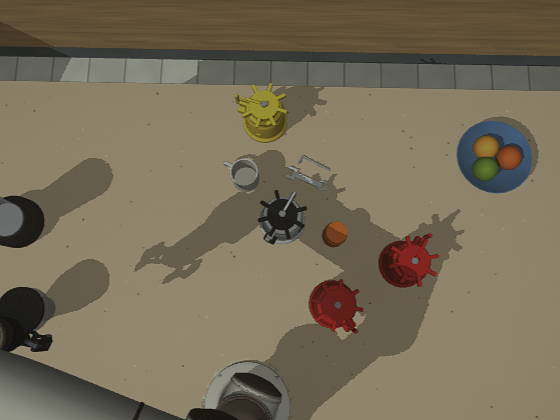

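View pics/scene0.png

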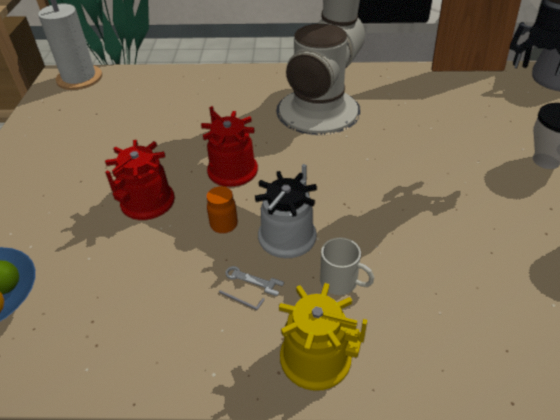

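Grinder-like things in the top view are yellow (264,112), red (407,262), red (335,305) and bare aluminium with a black wheel (282,215). The last one fits. The mug is at (245,175), the jar at (336,234), and the spanner and hex key at about (308,172). I'll confirm with an enlarged crop.

```bash
python3 - <<'E'
import cv2,numpy as np
a=cv2.imread("pics/top0.png")[145:265,215:365];b=cv2.imread("pics/scene0.png")[155:275,220:320]
a=cv2.resize(a,None,fx=5,fy=5,interpolation=2);cv2.imwrite("pics/a.png",a)
b=cv2.resize(b,None,fx=5,fy=5,interpolation=2);cv2.imwrite("pics/b.png",b)
E
```

```text
(no output)
```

View pics/a.png

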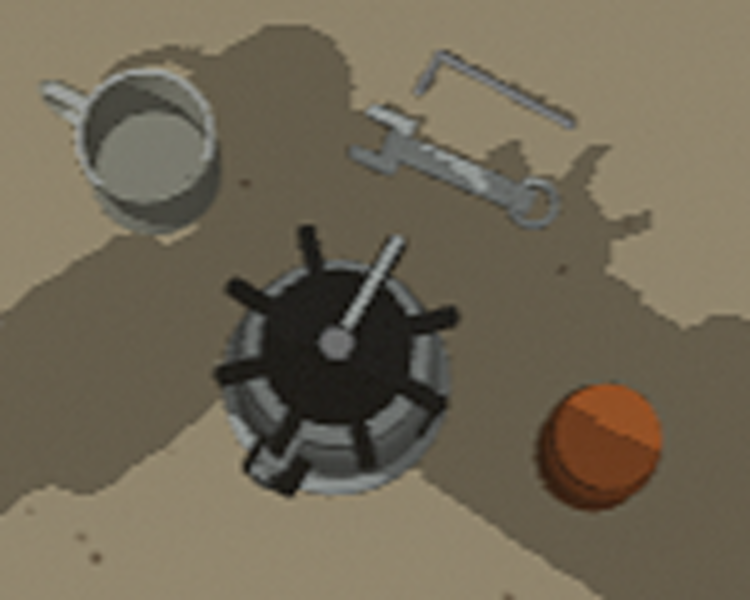

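View pics/b.png

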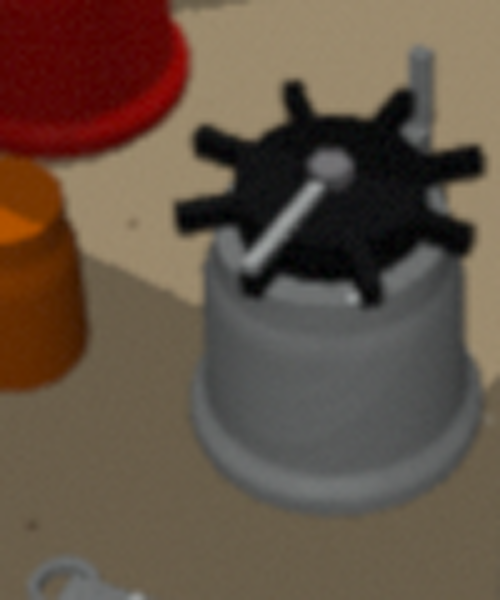

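The aluminium grinder is confirmed. The rib tip, at crop a (400,238), points straight away from the pointer at (275,470), so the wheel starts 4 notches short. That makes three clicks, a rest, then one more. Next I'll fit the pose.

```bash
cat >h.py <<'E'
import pickle,numpy as np,cv2
from scipy.optimize import least_squares
C={n:pickle.load(open(n+".pkl","rb")) for n in("top","scene")}
def proj(n,P):
    c=C[n];p=np.atleast_2d(P)@c["view"][:3,:3].T+c["view"][:3,3]
    p=p*[1,-1,-1];q=p@c["mtx"].T;return q[:,:2]/q[:,2:]
def back(n,uv,z):
    c=C[n];R=c["view"][:3,:3];t=c["view"][:3,3]
    d=R.T@(np.array([1,-1,-1])*(np.linalg.inv(c["mtx"])@[*uv,1]));o=-R.T@t
    return o+d*(z-o[2])/d[2]
cr=lambda x,y,ox,oy:((x+.5)/5-.5+ox,(y+.5)/5-.5+oy)
E
python3 - <<'E'
from h import *
A=lambda x,y:cr(x,y,215,145)
B=lambda x,y:cr(x,y,220,155)
# (camera, px, radius, rel angle from rib deg, z)
o=[("top",A(337,343),0,0,.152),("scene",B(330,163),0,0,.152),("top",A(400,238),68,0,.150),("scene",B(248,268),68,0,.150),
("top",A(307,228),68,45,.144),("top",A(230,285),68,90,.144),("top",A(217,377),68,135,.144),("top",A(458,314),68,-45,.144),("top",A(444,403),68,-90,.144),("top",A(367,466),68,-135,.144),
("scene",B(180,217),68,-45,.144),("scene",B(200,135),68,-90,.144),("scene",B(293,88),68,-135,.144),("scene",B(403,95),68,180,.144),("scene",B(480,160),68,135,.144),("scene",B(470,240),68,90,.144),("scene",B(372,300),68,45,.140)]
def r(p,use=("top","scene")):
    return np.concatenate([proj(n,[p[0]+R/1e3*np.cos(p[2]+np.radians(a)),p[1]+R/1e3*np.sin(p[2]+np.radians(a)),z])[0]-uv for n,uv,R,a,z in o if n in use])
for u in(("top","scene"),("top",),("scene",)):
    s=least_squares(r,[.5,0,0],args=(u,));print(u,s.x[:2],np.degrees(s.x[2]),np.sqrt(np.mean(s.fun**2)))
p=np.array(least_squares(r,[.5,0,0]).x)
print("pointer pred top",proj("top",[p[0]-.08*np.cos(p[2]),p[1]-.08*np.sin(p[2]),.156]),"seen",A(258,480),"scene",proj("scene",[p[0]-.08*np.cos(p[2]),p[1]-.08*np.sin(p[2]),.156]),B(421,52))
print("jar",back("top",A(608,430),.095),"mug",back("top",A(147,118),.092))
E
```

```text
('top', 'scene') [ 0.52572084 -0.08494021] -29.17838411684575 0.8573078631411392
('top',) [ 0.52402149 -0.08685442] -28.941045658208015 0.3817559995743908
('scene',) [ 0.5277186  -0.08386893] -29.15270832794909 0.7397554464724189
pointer pred top [[266.03032449 237.95301823]] seen (266.2, 240.6) scene [[303.50218259 165.44738595]] (303.8, 165.0)
jar [ 0.48754334 -0.23845404  0.095     ] mug [0.66134505 0.02447164 0.092     ]
```

carry_out([
  {"travel": [0.11, -0.14, 0], "angular": [0, 0, -0.1], "grip": -1},
  {"travel": [0.18, -0.23, 0], "angular": [0, 0, -0.2], "grip": -1},
  {"travel": [0.25, -0.32, 0], "angular": [0, 0, -0.2], "grip": -1},
  {"travel": [0.32, -0.4, 0], "angular": [0, 0, -0.3], "grip": -1},
  {"travel": [0.39, -0.48, 0], "angular": [0, 0, -0.3], "grip": -1},
  {"travel": [0.46, -0.57, 0], "angular": [0, 0, -0.4], "grip": -1},
  {"travel": [0.46, -0.578, 0], "angular": [0, 0, -0.4], "grip": -1},
  {"travel": [0.46, -0.578, 0], "angular": [0, 0, -0.4], "grip": -1},
])

```text
time: 0.77
ee_pos: [0.3467, 0.3344, 0.2422]
tcp_rot: [-180.0, -0.0, 146.1]
wrist_force: [0.3, -0.3, 0.1]
opening: -0.0002
grasp_force: 0.0
```

carry_out([
  {"travel": [0.07, -0.09, 0], "angular": [0, 0, -0.1], "grip": -1},
  {"travel": [0.15, -0.18, 0], "angular": [0, 0, -0.2], "grip": -1},
  {"travel": [0.23, -0.28, 0], "angular": [0, 0, -0.2], "grip": -1},
  {"travel": [0.31, -0.38, 0], "angular": [0, 0, -0.3], "grip": -1},
  {"travel": [0.39, -0.48, 0], "angular": [0, 0, -0.3], "grip": -1},
  {"travel": [0.46, -0.57, 0], "angular": [0, 0, -0.4], "grip": -1},
  {"travel": [0.46, -0.578, 0], "angular": [0, 0, -0.4], "grip": -1},
  {"travel": [0.46, -0.578, 0], "angular": [0, 0, -0.4], "grip": -1},
])

```text
time: 1.43
ee_pos: [0.4844, 0.1619, 0.2417]
tcp_rot: [-179.9, -0.0, 134.8]
wrist_force: [0.0, 0.6, 0.8]
opening: 0.0001
grasp_force: 0.0
```

carry_out([
  {"travel": [0.07, -0.09, 0], "angular": [0, 0, -0.05], "grip": -1},
  {"travel": [0.15, -0.18, 0], "angular": [0, 0, -0.1], "grip": -1},
  {"travel": [0.23, -0.28, 0], "angular": [0, 0, -0.15], "grip": -1},
  {"travel": [0.31, -0.38, 0], "angular": [0, 0, -0.2], "grip": -1},
  {"travel": [0.39, -0.48, 0], "angular": [0, 0, -0.226], "grip": -1},
  {"travel": [0.45, -0.577, 0], "angular": [0, 0, -0.226], "grip": -1},
  {"travel": [0.45, -0.577, 0], "angular": [0, 0, -0.226], "grip": -1},
  {"travel": [0.45, -0.577, 0], "angular": [0, 0, -0.226], "grip": -1},
])

```text
time: 2.1
ee_pos: [0.6194, -0.0101, 0.2413]
tcp_rot: [-179.9, -0.1, 128.4]
wrist_force: [-0.9, 1.4, 0.2]
opening: -0.0001
grasp_force: 0.0
```

carry_out([
  {"travel": [0, 0, -0.06], "angular": [0, 0, 0], "grip": -1},
  {"travel": [0, 0, -0.12], "angular": [0, 0, 0], "grip": -1},
  {"travel": [0, 0, -0.18], "angular": [0, 0, 0], "grip": -1},
  {"travel": [0, 0, -0.24], "angular": [0, 0, 0], "grip": -1},
  {"travel": [0, 0, -0.29], "angular": [0, 0, 0], "grip": -1},
  {"travel": [0, 0, -0.32], "angular": [0, 0, 0], "grip": -1},
  {"travel": [0, 0, -0.337], "angular": [0, 0, 0], "grip": -1},
  {"travel": [0, 0, -0.337], "angular": [0, 0, 0], "grip": -1},
])

```text
time: 2.77
ee_pos: [0.6184, -0.0093, 0.1406]
tcp_rot: [-180.0, -0.0, 128.5]
wrist_force: [-0.2, 0.1, 0.1]
opening: -0.0001
grasp_force: 0.0
```

```bash
python3 - <<'E'
from workcell import monitor, cams
import cv2,numpy as np
print(monitor.get_obs()["ee_pos"])
s=cams.camera("scene")["frame"][130:280,200:360,::-1];w=cams.camera("wrist")["frame"][:,:,::-1]
i=np.hstack([cv2.resize(s,(400,375),interpolation=2),cv2.resize(w,(400,300))[:, :] if 0 else cv2.copyMakeBorder(cv2.resize(w,(400,300)),0,75,0,0,0)])
cv2.imwrite("pics/c.png",i)
E
```

```text
[ 0.61839954 -0.00933382  0.14064559]
```

View pics/c.png

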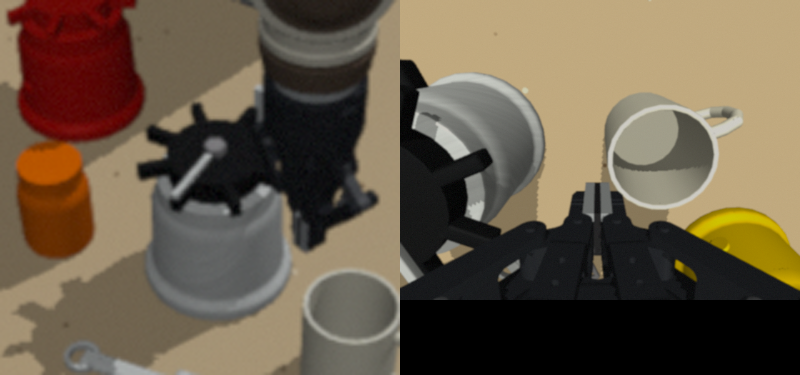

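```bash
python3 - <<'E'
import numpy as np
P=lambda r,d:r*np.array([np.cos(np.radians(d)),np.sin(np.radians(d))])/.3
a=38.4
print("in",(P(.069,a)-P(.12,a)).round(3))
for k in range(3):
    s=a+15*k
    print([((P(.069,s+15*j/8)-P(.069,s)).round(3).tolist(),round(np.radians(15*j/8)/.5,3)) for j in range(1,9)])
e=a+45
print("out",(P(.100,e)-P(.069,e)).round(3),"back",[((P(.100,e-45*j/6)-P(.1,e)).round(3).tolist(),round(-np.radians(45*j/6)/.5,3)) for j in range(1,7)],"in",(P(.069,a)-P(.1,a)).round(3))
E
```

```text
in [-0.133 -0.106]
[([-0.005, 0.006], np.float64(0.065)), ([-0.01, 0.011], np.float64(0.131)), ([-0.015, 0.017], np.float64(0.196)), ([-0.02, 0.022], np.float64(0.262)), ([-0.026, 0.027], np.float64(0.327)), ([-0.031, 0.032], np.float64(0.393)), ([-0.037, 0.037], np.float64(0.458)), ([-0.043, 0.042], np.float64(0.524))]
[([-0.006, 0.004], np.float64(0.065)), ([-0.012, 0.009], np.float64(0.131)), ([-0.019, 0.013], np.float64(0.196)), ([-0.025, 0.016], np.float64(0.262)), ([-0.032, 0.02], np.float64(0.327)), ([-0.039, 0.023], np.float64(0.393)), ([-0.046, 0.026], np.float64(0.458)), ([-0.052, 0.029], np.float64(0.524))]
[([-0.007, 0.003], np.float64(0.065)), ([-0.014, 0.005], np.float64(0.131)), ([-0.021, 0.007], np.float64(0.196)), ([-0.029, 0.009], np.float64(0.262)), ([-0.036, 0.011], np.float64(0.327)), ([-0.043, 0.012], np.float64(0.393)), ([-0.051, 0.014], np.float64(0.458)), ([-0.058, 0.015], np.float64(0.524))]
out [0.012 0.103] back [([0.043, -0.008], np.float64(-0.262)), ([0.084, -0.021], np.float64(-0.524)), ([0.124, -0.04], np.float64(-0.785)), ([0.16, -0.064], np.float64(-1.047)), ([0.194, -0.092], np.float64(-1.309)), ([0.223, -0.124], np.float64(-1.571))] in [-0.081 -0.064]
```

carry_out([
  {"travel": [-0.022, -0.018, 0], "angular": [0, 0, 0], "grip": -1},
  {"travel": [-0.044, -0.035, 0], "angular": [0, 0, 0], "grip": -1},
  {"travel": [-0.066, -0.053, 0], "angular": [0, 0, 0], "grip": -1},
  {"travel": [-0.088, -0.07, 0], "angular": [0, 0, 0], "grip": -1},
  {"travel": [-0.11, -0.088, 0], "angular": [0, 0, 0], "grip": -1},
  {"travel": [-0.133, -0.106, 0], "angular": [0, 0, 0], "grip": -1},
  {"travel": [-0.133, -0.106, 0], "angular": [0, 0, 0], "grip": -1},
])

```text
time: 3.45
ee_pos: [0.5779, -0.0437, 0.1416]
tcp_rot: [-180.0, 0.0, 128.3]
wrist_force: [0.0, -0.8, -0.4]
opening: -0.0003
grasp_force: 0.0
```

carry_out([
  {"travel": [-0.005, 0.006, 0], "angular": [0, 0, 0.065], "grip": -1},
  {"travel": [-0.01, 0.011, 0], "angular": [0, 0, 0.131], "grip": -1},
  {"travel": [-0.015, 0.017, 0], "angular": [0, 0, 0.196], "grip": -1},
  {"travel": [-0.02, 0.022, 0], "angular": [0, 0, 0.262], "grip": -1},
  {"travel": [-0.026, 0.027, 0], "angular": [0, 0, 0.327], "grip": -1},
  {"travel": [-0.031, 0.032, 0], "angular": [0, 0, 0.393], "grip": -1},
  {"travel": [-0.037, 0.037, 0], "angular": [0, 0, 0.458], "grip": -1},
  {"travel": [-0.043, 0.042, 0], "angular": [0, 0, 0.524], "grip": -1},
])

```text
time: 4.12
ee_pos: [0.5668, -0.0304, 0.1413]
tcp_rot: [180.0, 0.1, 143.5]
wrist_force: [4.1, -3.1, -0.7]
opening: -0.0
grasp_force: 2.1
```

carry_out([
  {"travel": [-0.006, 0.004, 0], "angular": [0, 0, 0.065], "grip": -1},
  {"travel": [-0.012, 0.009, 0], "angular": [0, 0, 0.131], "grip": -1},
  {"travel": [-0.019, 0.013, 0], "angular": [0, 0, 0.196], "grip": -1},
  {"travel": [-0.025, 0.016, 0], "angular": [0, 0, 0.262], "grip": -1},
  {"travel": [-0.032, 0.02, 0], "angular": [0, 0, 0.327], "grip": -1},
  {"travel": [-0.039, 0.023, 0], "angular": [0, 0, 0.393], "grip": -1},
  {"travel": [-0.046, 0.026, 0], "angular": [0, 0, 0.458], "grip": -1},
  {"travel": [-0.052, 0.029, 0], "angular": [0, 0, 0.524], "grip": -1},
])

```text
time: 4.78
ee_pos: [0.5509, -0.0211, 0.1413]
tcp_rot: [180.0, 0.0, 158.5]
wrist_force: [2.9, 0.7, -0.7]
opening: 0.0001
grasp_force: 0.8
```

carry_out([
  {"travel": [-0.007, 0.003, 0], "angular": [0, 0, 0.065], "grip": -1},
  {"travel": [-0.014, 0.005, 0], "angular": [0, 0, 0.131], "grip": -1},
  {"travel": [-0.021, 0.007, 0], "angular": [0, 0, 0.196], "grip": -1},
  {"travel": [-0.029, 0.009, 0], "angular": [0, 0, 0.262], "grip": -1},
  {"travel": [-0.036, 0.011, 0], "angular": [0, 0, 0.327], "grip": -1},
  {"travel": [-0.043, 0.012, 0], "angular": [0, 0, 0.393], "grip": -1},
  {"travel": [-0.051, 0.014, 0], "angular": [0, 0, 0.458], "grip": -1},
  {"travel": [-0.058, 0.015, 0], "angular": [0, 0, 0.524], "grip": -1},
])

```text
time: 5.45
ee_pos: [0.5331, -0.0167, 0.1412]
tcp_rot: [180.0, 0.0, 173.5]
wrist_force: [-0.5, -0.2, 1.1]
opening: 0.0007
grasp_force: 0.0
```

carry_out([
  {"travel": [0.004, 0.034, 0], "angular": [0, 0, 0], "grip": -1},
  {"travel": [0.008, 0.068, 0], "angular": [0, 0, 0], "grip": -1},
  {"travel": [0.012, 0.103, 0], "angular": [0, 0, 0], "grip": -1},
  {"travel": [0.012, 0.103, 0], "angular": [0, 0, 0], "grip": -1},
])

```text
time: 5.78
ee_pos: [0.5371, 0.0163, 0.1411]
tcp_rot: [180.0, -0.0, 173.5]
wrist_force: [-0.2, -0.6, -0.1]
opening: 0.0002
grasp_force: 0.0
```

```bash
python3 - <<'E'
from workcell import monitor, cams
import cv2,numpy as np
print(monitor.get_obs()["ee_pos"])
s=cams.camera("scene")["frame"][130:280,200:360,::-1];w=cams.camera("top")["frame"][145:265,215:343,::-1]
cv2.imwrite("pics/d.png",np.hstack([cv2.resize(s,(400,375),interpolation=2),cv2.resize(w,(400,375),interpolation=2)]))
E
```

```text
[0.5370731  0.01629376 0.14111032]
```

View pics/d.png

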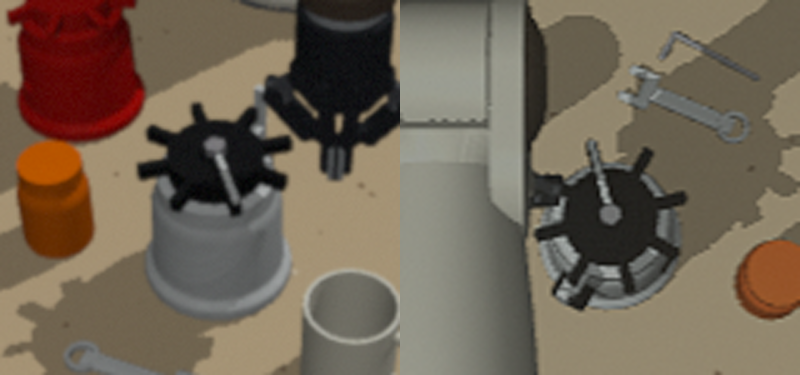

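The wheel advanced exactly one click. The rib in the top view went from the upper right to (593,145), i.e. +45°, and the grinder hasn't shifted. I'll repeat the same stroke.

carry_out([
  {"travel": [0.032, -0.005, 0], "angular": [0, 0, -0.196], "grip": -1},
  {"travel": [0.064, -0.014, 0], "angular": [0, 0, -0.393], "grip": -1},
  {"travel": [0.095, -0.025, 0], "angular": [0, 0, -0.589], "grip": -1},
  {"travel": [0.124, -0.04, 0], "angular": [0, 0, -0.785], "grip": -1},
])

```text
time: 6.22
ee_pos: [0.5745, 0.002, 0.1412]
tcp_rot: [-180.0, 0.0, 150.7]
wrist_force: [-0.0, 0.0, -0.4]
opening: 0.0001
grasp_force: 0.0
```

carry_out([
  {"travel": [0.028, -0.017, 0], "angular": [0, 0, -0.196], "grip": -1},
  {"travel": [0.054, -0.037, 0], "angular": [0, 0, -0.393], "grip": -1},
  {"travel": [0.078, -0.06, 0], "angular": [0, 0, -0.589], "grip": -1},
  {"travel": [0.099, -0.084, 0], "angular": [0, 0, -0.785], "grip": -1},
  {"travel": [0.072, -0.105, 0], "angular": [0, 0, -0.785], "grip": -1},
  {"travel": [0.045, -0.126, 0], "angular": [0, 0, -0.785], "grip": -1},
  {"travel": [0.018, -0.148, 0], "angular": [0, 0, -0.785], "grip": -1},
  {"travel": [0.018, -0.148, 0], "angular": [0, 0, -0.785], "grip": -1},
])

```text
time: 6.88
ee_pos: [0.5775, -0.0433, 0.1416]
tcp_rot: [-180.0, -0.0, 128.5]
wrist_force: [-0.6, 0.6, 0.8]
opening: -0.0004
grasp_force: 0.0
```

carry_out([
  {"travel": [-0.005, 0.006, 0], "angular": [0, 0, 0.065], "grip": -1},
  {"travel": [-0.01, 0.011, 0], "angular": [0, 0, 0.131], "grip": -1},
  {"travel": [-0.015, 0.017, 0], "angular": [0, 0, 0.196], "grip": -1},
  {"travel": [-0.02, 0.022, 0], "angular": [0, 0, 0.262], "grip": -1},
  {"travel": [-0.026, 0.027, 0], "angular": [0, 0, 0.327], "grip": -1},
  {"travel": [-0.031, 0.032, 0], "angular": [0, 0, 0.393], "grip": -1},
  {"travel": [-0.037, 0.037, 0], "angular": [0, 0, 0.458], "grip": -1},
  {"travel": [-0.043, 0.042, 0], "angular": [0, 0, 0.524], "grip": -1},
])

```text
time: 7.55
ee_pos: [0.5667, -0.0299, 0.1416]
tcp_rot: [180.0, 0.1, 143.6]
wrist_force: [3.8, -3.4, -1.0]
opening: 0.0005
grasp_force: 2.0
```

carry_out([
  {"travel": [-0.006, 0.004, 0], "angular": [0, 0, 0.065], "grip": -1},
  {"travel": [-0.012, 0.009, 0], "angular": [0, 0, 0.131], "grip": -1},
  {"travel": [-0.019, 0.013, 0], "angular": [0, 0, 0.196], "grip": -1},
  {"travel": [-0.025, 0.016, 0], "angular": [0, 0, 0.262], "grip": -1},
  {"travel": [-0.032, 0.02, 0], "angular": [0, 0, 0.327], "grip": -1},
  {"travel": [-0.039, 0.023, 0], "angular": [0, 0, 0.393], "grip": -1},
  {"travel": [-0.046, 0.026, 0], "angular": [0, 0, 0.458], "grip": -1},
  {"travel": [-0.052, 0.029, 0], "angular": [0, 0, 0.524], "grip": -1},
])

```text
time: 8.22
ee_pos: [0.5507, -0.0206, 0.1416]
tcp_rot: [180.0, 0.1, 158.7]
wrist_force: [2.3, 1.5, -0.6]
opening: 0.0
grasp_force: 0.8
```

carry_out([
  {"travel": [-0.007, 0.003, 0], "angular": [0, 0, 0.065], "grip": -1},
  {"travel": [-0.014, 0.005, 0], "angular": [0, 0, 0.131], "grip": -1},
  {"travel": [-0.021, 0.007, 0], "angular": [0, 0, 0.196], "grip": -1},
  {"travel": [-0.029, 0.009, 0], "angular": [0, 0, 0.262], "grip": -1},
  {"travel": [-0.036, 0.011, 0], "angular": [0, 0, 0.327], "grip": -1},
  {"travel": [-0.043, 0.012, 0], "angular": [0, 0, 0.393], "grip": -1},
  {"travel": [-0.051, 0.014, 0], "angular": [0, 0, 0.458], "grip": -1},
  {"travel": [-0.058, 0.015, 0], "angular": [0, 0, 0.524], "grip": -1},
])

```text
time: 8.88
ee_pos: [0.5329, -0.0163, 0.1415]
tcp_rot: [180.0, 0.0, 173.7]
wrist_force: [0.6, -0.2, 0.1]
opening: 0.0003
grasp_force: 0.0
```

carry_out([
  {"travel": [0.004, 0.034, 0], "angular": [0, 0, 0], "grip": -1},
  {"travel": [0.008, 0.068, 0], "angular": [0, 0, 0], "grip": -1},
  {"travel": [0.012, 0.103, 0], "angular": [0, 0, 0], "grip": -1},
  {"travel": [0.012, 0.103, 0], "angular": [0, 0, 0], "grip": -1},
])

```text
time: 9.22
ee_pos: [0.5373, 0.0166, 0.1412]
tcp_rot: [180.0, 0.0, 173.6]
wrist_force: [0.6, -0.3, -0.5]
opening: -0.0001
grasp_force: 0.0
```

```bash
python3 - <<'E'
from workcell import monitor, cams
import cv2,numpy as np
print(monitor.get_obs()["ee_pos"])
s=cams.camera("scene")["frame"][130:280,200:360,::-1];w=cams.camera("top")["frame"][145:265,215:343,::-1]
cv2.imwrite("pics/e.png",np.hstack([cv2.resize(s,(400,375),interpolation=2),cv2.resize(w,(400,375),interpolation=2)]))
E
```

```text
[0.53728924 0.0166202  0.14123239]
```

View pics/e.png

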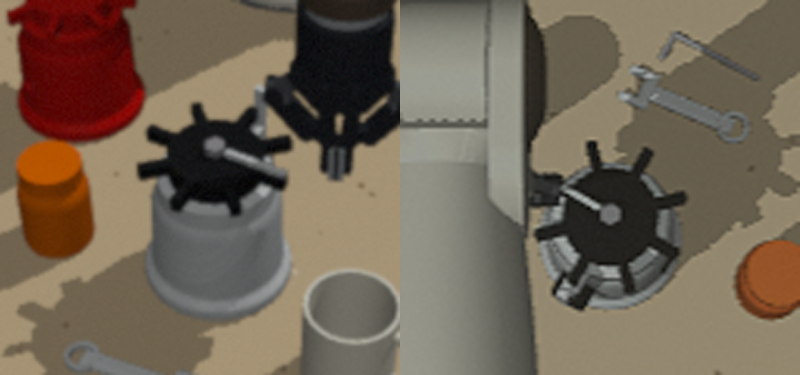

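The second click is done: in the scene view the rib now ends at (285,180), two notches short. Third stroke, then about a second of rest with the finger off.

carry_out([
  {"travel": [0.032, -0.005, 0], "angular": [0, 0, -0.196], "grip": -1},
  {"travel": [0.064, -0.014, 0], "angular": [0, 0, -0.393], "grip": -1},
  {"travel": [0.095, -0.025, 0], "angular": [0, 0, -0.589], "grip": -1},
  {"travel": [0.124, -0.04, 0], "angular": [0, 0, -0.785], "grip": -1},
])

```text
time: 9.65
ee_pos: [0.5748, 0.0023, 0.1411]
tcp_rot: [-180.0, 0.0, 150.7]
wrist_force: [0.3, 1.0, -0.4]
opening: 0.0003
grasp_force: 0.0
```

carry_out([
  {"travel": [0.028, -0.017, 0], "angular": [0, 0, -0.196], "grip": -1},
  {"travel": [0.054, -0.037, 0], "angular": [0, 0, -0.393], "grip": -1},
  {"travel": [0.078, -0.06, 0], "angular": [0, 0, -0.589], "grip": -1},
  {"travel": [0.099, -0.084, 0], "angular": [0, 0, -0.785], "grip": -1},
  {"travel": [0.072, -0.105, 0], "angular": [0, 0, -0.785], "grip": -1},
  {"travel": [0.045, -0.126, 0], "angular": [0, 0, -0.785], "grip": -1},
  {"travel": [0.018, -0.148, 0], "angular": [0, 0, -0.785], "grip": -1},
  {"travel": [0.018, -0.148, 0], "angular": [0, 0, -0.785], "grip": -1},
])

```text
time: 10.32
ee_pos: [0.5778, -0.043, 0.1415]
tcp_rot: [-180.0, -0.0, 128.6]
wrist_force: [0.3, -0.7, 0.1]
opening: 0.0003
grasp_force: 0.0
```

carry_out([
  {"travel": [-0.005, 0.006, 0], "angular": [0, 0, 0.065], "grip": -1},
  {"travel": [-0.01, 0.011, 0], "angular": [0, 0, 0.131], "grip": -1},
  {"travel": [-0.015, 0.017, 0], "angular": [0, 0, 0.196], "grip": -1},
  {"travel": [-0.02, 0.022, 0], "angular": [0, 0, 0.262], "grip": -1},
  {"travel": [-0.026, 0.027, 0], "angular": [0, 0, 0.327], "grip": -1},
  {"travel": [-0.031, 0.032, 0], "angular": [0, 0, 0.393], "grip": -1},
  {"travel": [-0.037, 0.037, 0], "angular": [0, 0, 0.458], "grip": -1},
  {"travel": [-0.043, 0.042, 0], "angular": [0, 0, 0.524], "grip": -1},
])

```text
time: 10.98
ee_pos: [0.5669, -0.0296, 0.1416]
tcp_rot: [180.0, 0.1, 143.7]
wrist_force: [3.1, -3.2, -1.9]
opening: -0.0
grasp_force: 2.0
```

carry_out([
  {"travel": [-0.006, 0.004, 0], "angular": [0, 0, 0.065], "grip": -1},
  {"travel": [-0.012, 0.009, 0], "angular": [0, 0, 0.131], "grip": -1},
  {"travel": [-0.019, 0.013, 0], "angular": [0, 0, 0.196], "grip": -1},
  {"travel": [-0.025, 0.016, 0], "angular": [0, 0, 0.262], "grip": -1},
  {"travel": [-0.032, 0.02, 0], "angular": [0, 0, 0.327], "grip": -1},
  {"travel": [-0.039, 0.023, 0], "angular": [0, 0, 0.393], "grip": -1},
  {"travel": [-0.046, 0.026, 0], "angular": [0, 0, 0.458], "grip": -1},
  {"travel": [-0.052, 0.029, 0], "angular": [0, 0, 0.524], "grip": -1},
])

```text
time: 11.65
ee_pos: [0.5511, -0.0203, 0.1416]
tcp_rot: [179.9, 0.1, 158.7]
wrist_force: [1.2, 1.3, -1.0]
opening: 0.0
grasp_force: 0.8
```

carry_out([
  {"travel": [-0.007, 0.003, 0], "angular": [0, 0, 0.065], "grip": -1},
  {"travel": [-0.014, 0.005, 0], "angular": [0, 0, 0.131], "grip": -1},
  {"travel": [-0.021, 0.007, 0], "angular": [0, 0, 0.196], "grip": -1},
  {"travel": [-0.029, 0.009, 0], "angular": [0, 0, 0.262], "grip": -1},
  {"travel": [-0.036, 0.011, 0], "angular": [0, 0, 0.327], "grip": -1},
  {"travel": [-0.043, 0.012, 0], "angular": [0, 0, 0.393], "grip": -1},
  {"travel": [-0.051, 0.014, 0], "angular": [0, 0, 0.458], "grip": -1},
  {"travel": [-0.058, 0.015, 0], "angular": [0, 0, 0.524], "grip": -1},
])

```text
time: 12.32
ee_pos: [0.5332, -0.0159, 0.1415]
tcp_rot: [180.0, 0.0, 173.7]
wrist_force: [0.4, -0.1, 0.2]
opening: 0.0002
grasp_force: 0.0
```

carry_out([
  {"travel": [0.004, 0.034, 0], "angular": [0, 0, 0], "grip": -1},
  {"travel": [0.008, 0.068, 0], "angular": [0, 0, 0], "grip": -1},
  {"travel": [0.012, 0.103, 0], "angular": [0, 0, 0], "grip": -1},
  {"travel": [0.012, 0.103, 0], "angular": [0, 0, 0], "grip": -1},
])

```text
time: 12.65
ee_pos: [0.5376, 0.0169, 0.1412]
tcp_rot: [180.0, 0.0, 173.6]
wrist_force: [-0.8, -0.2, 0.1]
opening: 0.0003
grasp_force: 0.0
```

carry_out([
  {"travel": [0, 0, 0], "angular": [0, 0, 0], "grip": -1},
  {"travel": [0, 0, 0], "angular": [0, 0, 0], "grip": -1},
  {"travel": [0, 0, 0], "angular": [0, 0, 0], "grip": -1},
  {"travel": [0, 0, 0], "angular": [0, 0, 0], "grip": -1},
  {"travel": [0, 0, 0], "angular": [0, 0, 0], "grip": -1},
  {"travel": [0, 0, 0], "angular": [0, 0, 0], "grip": -1},
  {"travel": [0, 0, 0], "angular": [0, 0, 0], "grip": -1},
  {"travel": [0, 0, 0], "angular": [0, 0, 0], "grip": -1},
])

```text
time: 13.32
ee_pos: [0.5373, 0.0146, 0.1412]
tcp_rot: [-180.0, -0.0, 173.5]
wrist_force: [0.5, -0.1, -0.5]
opening: -0.0003
grasp_force: 0.0
```

carry_out([
  {"travel": [0, 0, 0], "angular": [0, 0, 0], "grip": -1},
  {"travel": [0, 0, 0], "angular": [0, 0, 0], "grip": -1},
  {"travel": [0, 0, 0], "angular": [0, 0, 0], "grip": -1},
  {"travel": [0, 0, 0], "angular": [0, 0, 0], "grip": -1},
  {"travel": [0, 0, 0], "angular": [0, 0, 0], "grip": -1},
  {"travel": [0, 0, 0], "angular": [0, 0, 0], "grip": -1},
])

```text
time: 13.82
ee_pos: [0.5374, 0.0148, 0.1412]
tcp_rot: [-180.0, 0.0, 173.5]
wrist_force: [0.7, -0.4, 0.2]
opening: -0.0001
grasp_force: 0.0
```

```bash
python3 - <<'E'
from workcell import monitor, cams
import cv2,numpy as np
print(monitor.get_obs()["ee_pos"])
s=cams.camera("scene")["frame"][130:280,200:360,::-1];w=cams.camera("top")["frame"][145:265,215:343,::-1]
cv2.imwrite("pics/f.png",np.hstack([cv2.resize(s,(400,375),interpolation=2),cv2.resize(w,(400,375),interpolation=2)]))
E
```

```text
[0.5373858  0.01479293 0.14119493]
```

View pics/f.png

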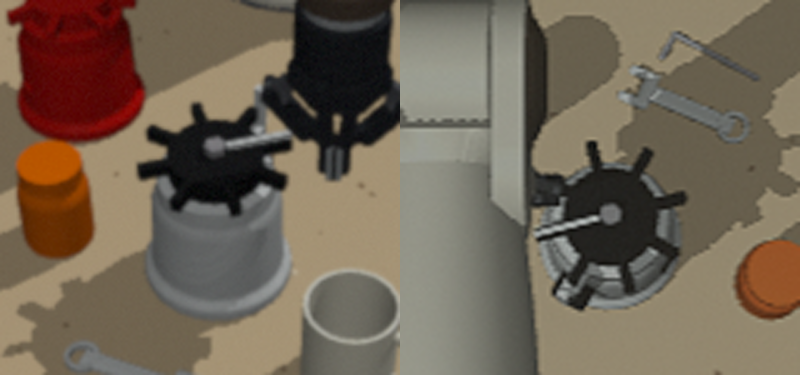

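The wheel is resting one click short: in the top view the rib ends at (537,237), one lug before the pointer at (570,292), and the finger is clear. Now the last click, then retreat.

carry_out([
  {"travel": [0.032, -0.005, 0], "angular": [0, 0, -0.196], "grip": -1},
  {"travel": [0.064, -0.014, 0], "angular": [0, 0, -0.393], "grip": -1},
  {"travel": [0.095, -0.025, 0], "angular": [0, 0, -0.589], "grip": -1},
  {"travel": [0.124, -0.04, 0], "angular": [0, 0, -0.785], "grip": -1},
])

```text
time: 14.25
ee_pos: [0.5751, 0.0028, 0.1412]
tcp_rot: [180.0, 0.0, 150.8]
wrist_force: [-0.7, -0.7, 0.3]
opening: -0.0002
grasp_force: 0.0
```

carry_out([
  {"travel": [0.028, -0.017, 0], "angular": [0, 0, -0.196], "grip": -1},
  {"travel": [0.054, -0.037, 0], "angular": [0, 0, -0.393], "grip": -1},
  {"travel": [0.078, -0.06, 0], "angular": [0, 0, -0.589], "grip": -1},
  {"travel": [0.099, -0.084, 0], "angular": [0, 0, -0.785], "grip": -1},
  {"travel": [0.072, -0.105, 0], "angular": [0, 0, -0.785], "grip": -1},
  {"travel": [0.045, -0.126, 0], "angular": [0, 0, -0.785], "grip": -1},
  {"travel": [0.018, -0.148, 0], "angular": [0, 0, -0.785], "grip": -1},
  {"travel": [0.018, -0.148, 0], "angular": [0, 0, -0.785], "grip": -1},
])

```text
time: 14.92
ee_pos: [0.5781, -0.0426, 0.1416]
tcp_rot: [-180.0, -0.0, 128.6]
wrist_force: [-0.3, 1.3, -0.0]
opening: -0.0
grasp_force: 0.0
```

carry_out([
  {"travel": [-0.005, 0.006, 0], "angular": [0, 0, 0.065], "grip": -1},
  {"travel": [-0.01, 0.011, 0], "angular": [0, 0, 0.131], "grip": -1},
  {"travel": [-0.015, 0.017, 0], "angular": [0, 0, 0.196], "grip": -1},
  {"travel": [-0.02, 0.022, 0], "angular": [0, 0, 0.262], "grip": -1},
  {"travel": [-0.026, 0.027, 0], "angular": [0, 0, 0.327], "grip": -1},
  {"travel": [-0.031, 0.032, 0], "angular": [0, 0, 0.393], "grip": -1},
  {"travel": [-0.037, 0.037, 0], "angular": [0, 0, 0.458], "grip": -1},
  {"travel": [-0.043, 0.042, 0], "angular": [0, 0, 0.524], "grip": -1},
])

```text
time: 15.58
ee_pos: [0.5672, -0.0293, 0.1416]
tcp_rot: [180.0, 0.1, 143.7]
wrist_force: [2.8, -2.8, -0.5]
opening: -0.0
grasp_force: 2.0
```

carry_out([
  {"travel": [-0.006, 0.004, 0], "angular": [0, 0, 0.065], "grip": -1},
  {"travel": [-0.012, 0.009, 0], "angular": [0, 0, 0.131], "grip": -1},
  {"travel": [-0.019, 0.013, 0], "angular": [0, 0, 0.196], "grip": -1},
  {"travel": [-0.025, 0.016, 0], "angular": [0, 0, 0.262], "grip": -1},
  {"travel": [-0.032, 0.02, 0], "angular": [0, 0, 0.327], "grip": -1},
  {"travel": [-0.039, 0.023, 0], "angular": [0, 0, 0.393], "grip": -1},
  {"travel": [-0.046, 0.026, 0], "angular": [0, 0, 0.458], "grip": -1},
  {"travel": [-0.052, 0.029, 0], "angular": [0, 0, 0.524], "grip": -1},
])

```text
time: 16.25
ee_pos: [0.5514, -0.02, 0.1416]
tcp_rot: [179.9, 0.1, 158.8]
wrist_force: [2.2, 1.5, -0.7]
opening: -0.0005
grasp_force: 0.9
```

carry_out([
  {"travel": [-0.007, 0.003, 0], "angular": [0, 0, 0.065], "grip": -1},
  {"travel": [-0.014, 0.005, 0], "angular": [0, 0, 0.131], "grip": -1},
  {"travel": [-0.021, 0.007, 0], "angular": [0, 0, 0.196], "grip": -1},
  {"travel": [-0.029, 0.009, 0], "angular": [0, 0, 0.262], "grip": -1},
  {"travel": [-0.036, 0.011, 0], "angular": [0, 0, 0.327], "grip": -1},
  {"travel": [-0.043, 0.012, 0], "angular": [0, 0, 0.393], "grip": -1},
  {"travel": [-0.051, 0.014, 0], "angular": [0, 0, 0.458], "grip": -1},
  {"travel": [-0.058, 0.015, 0], "angular": [0, 0, 0.524], "grip": -1},
])

```text
time: 16.92
ee_pos: [0.5335, -0.0156, 0.1415]
tcp_rot: [180.0, 0.0, 173.8]
wrist_force: [0.1, -0.3, 0.4]
opening: -0.0001
grasp_force: 0.0
```

carry_out([
  {"travel": [0.004, 0.034, 0], "angular": [0, 0, 0], "grip": -1},
  {"travel": [0.008, 0.068, 0], "angular": [0, 0, 0], "grip": -1},
  {"travel": [0.012, 0.103, 0], "angular": [0, 0, 0], "grip": -1},
  {"travel": [0.016, 0.137, 0], "angular": [0, 0, 0], "grip": -1},
  {"travel": [0.016, 0.17, 0.06], "angular": [0, 0, 0], "grip": -1},
  {"travel": [0.016, 0.2, 0.14], "angular": [0, 0, 0], "grip": -1},
  {"travel": [0.016, 0.25, 0.22], "angular": [0, 0, 0], "grip": -1},
  {"travel": [0.016, 0.25, 0.22], "angular": [0, 0, 0], "grip": -1},
])

```text
time: 17.58
ee_pos: [0.5402, 0.0621, 0.2119]
tcp_rot: [179.9, 0.3, 173.7]
wrist_force: [1.0, -1.0, 0.5]
opening: -0.0
grasp_force: 0.0
```

carry_out([
  {"travel": [0, 0, 0], "angular": [0, 0, 0], "grip": -1},
  {"travel": [0, 0, 0], "angular": [0, 0, 0], "grip": -1},
  {"travel": [0, 0, 0], "angular": [0, 0, 0], "grip": -1},
  {"travel": [0, 0, 0], "angular": [0, 0, 0], "grip": -1},
])

```text
time: 17.92
ee_pos: [0.5385, 0.059, 0.2061]
tcp_rot: [-180.0, -0.1, 173.6]
wrist_force: [-0.1, 0.1, 0.9]
opening: -0.0002
grasp_force: 0.0
```

```bash
python3 - <<'E'
from workcell import monitor, cams
import cv2,numpy as np
print(monitor.get_obs()["ee_pos"])
s=cams.camera("scene")["frame"][130:280,200:360,::-1];w=cams.camera("top")["frame"][145:265,215:343,::-1]
cv2.imwrite("pics/g.png",np.hstack([cv2.resize(s,(400,375),interpolation=2),cv2.resize(w,(400,375),interpolation=2)]))
E
```

```text
[0.53851167 0.05900758 0.20607192]
```

View pics/g.png

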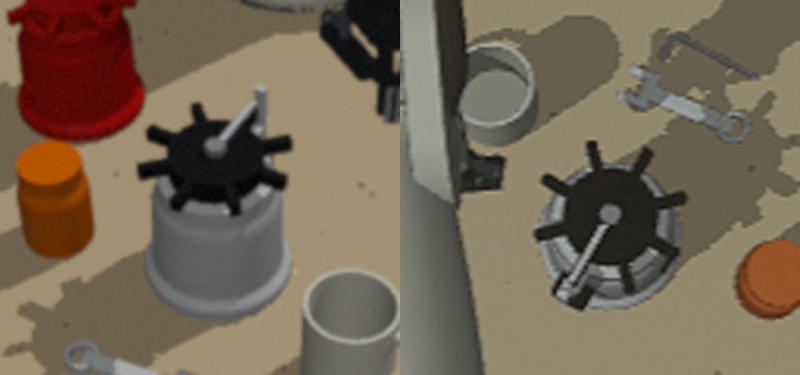

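The rib now stands at the pointer (top view, 570,292), the grinder is where it was and the gripper is clear, so I'm handing in.

```bash
python3 -c "
from workcell import ticket
print(ticket.job_done())"
```

```text
the job is handed in; nothing more can be done
None
```

The grind is set: three single clicks, a rest of over a second one notch short with the finger off, then the last click. The final picture shows the ribbed lug at the pointer, the grinder unmoved and the gripper clear; the job is handed in at about 18 s, and no verdict came back.

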